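Unclamp a mended glaze test tile and show it to the inspection camera

TASK

The glaze test tile standing in the gluing jig has been glued back together and the glue has set: swing the clamp's red handle right back to its stop so that the clamp arm is clear, and lift the tile out of its slot. Hold it up in front of the inspection camera on the stand, upright, its glazed face squarely towards the lens and the middle of that face on the lens's line of sight, 12 cm from the front of the lens. Finish while still holding the tile still there in the air, with the clamp left open; do not touch the camera or disturb the two cups and the jar standing about.

Things in the scene. Friction and masses are not known exactly. Their poses are not given: they have to be found in the camera images.
- test_tile: the mended test tile, 44 mm wide (y), 74 tall (z, up), 8 thick (x), 60 g. -x face glazed: blue, green band at the top, bare clay strip below; +x back bare grey clay; thin brass-coloured glue line across the middle. Origin: centre of its bottom edge. Stands in the jig's slot, glaze towards the jig's -x. Grip it from above by its narrow side edges; its upper 52 mm stand free of the slot
- glaze_centre (a point): the middle of the tile's glazed face, 4 mm from the tile's origin along its -x and 37 mm up; axes as the tile's
- gluing_jig: the jig, fixed: plywood base 150 x 92 x 15 mm, on it a light brown slotted block (30 x 66 mm) and behind it a dark brown riser with a steel toggle clamp. Origin: on the table under the middle of the slot; its +x points back to the clamp. Slot: floor 15 mm and mouth 37 mm above the table, 9.6 mm wide (x), 50 mm long (y). Tile top at 89 mm, under the rubber foot of the clamp arm
- clamp_handle (a joint): angle of the clamp's handle: 0 closed (upright), 1.75 at its stop, open (leaning back to the jig's +x, just below level). It swings the clamp arm up and back with it (1.08 times the angle) and stays where left; pushing it takes about 6 N. Pivot: 78 mm along +x from the jig's origin, 100 mm above the table, axis along the jig's y
- handle_top (a point): the upper end of the clamp's red handle, a round grip 18 mm thick that runs from 26 to 92 mm from the pivot. With the handle at its stop the clamp arm stands upright, up to 170 mm above the table and more than 60 mm behind the tile
- inspection_camera: the inspection camera on a stand, fixed to the table: dark base 95 x 110 x 14 mm, steel rod to 219 mm height, grey camera 44 mm square with a black lens and a white ring light 62 mm across. Origin: on the table under the camera; it looks level along its own -x, 170 mm above the table
- lens_front (a point): centre of the front of the lens, 52 mm from the camera's origin along its -x, 170 mm above the table; axes as the camera's
- focus_point (a point): the point in the air 120 mm in front of the lens on its line of sight, 170 mm above the table, where the middle of the glazed face is to be; axes as the camera's (the camera looks along -x)
- teal_cup: bystander: small cup, teal above bare clay, 62 mm wide, 56 mm high, loose; origin under its centre
- rust_cup: bystander: small cup, rust-brown above bare clay, 64 mm wide, 63 mm high, loose; origin under its centre
- oxide_jar: bystander: clear jar with a black lid and brown contents, 52 mm wide, 94 mm high, loose; origin under its centre

How it is judged:
By the outcome, as a careful person would: the job done as asked, in the order asked, and still so for the second after the job is handed in, while the arm keeps its last pose, push and grip.
It also fails if it takes over 51 s, if anything falls off the work surface, if the arm or the gripper's body presses on something with over 40 N, if the wrist force passes 120 N, or if a joint passes its speed limit or range.

ROBOT

A 7-joint arm with a two-finger parallel gripper is mounted at the origin on the work surface; the furniture and walls round the work are solid. World frame = base frame: x ahead of the robot, y to its left, z up, the work surface at z = 0. Lengths are in m, angles in rad, forces in N, time in s.
With the tool pointing down it reaches from about 0.4 to 0.925 m from the base axis. Payload 4.1 kg.
Tool frame: the origin (TCP) lies on the centre line of the jaws, within the pads' length; the fingertips stand 14 mm ahead of it and the grasp point (between the pads) lies 5 mm behind it (ctrl.finger_overhang is the distance from the TCP to the fingertips, in m); z points along the fingers, y is the line along which they close (so a half turn about z gives the same grasp; the last joint's range is limited). The gripper opens to 85 mm and grips with 20 to 120 N. Pads are 22 mm wide; open, the fingers measure 114 mm over their backs; the gripper's body (76 mm by 85 mm) begins 54 mm behind the grasp point. The pads swing forward as they close: fully open they stand 13 mm farther back than shut.
Start: joints at [1.203, 0.398, 0.045, 1.537, -0.019, 1.207, -0.051], TCP at [0.173, -0.627, 0.245] pointing down, gripper open.
Joint ranges: [-2.82, 2.82], [-0.49, 2.23], [-1.37, 1.46], [0, 2.46], [-1.36, 4.5], [0.23, 2], [-2.94, 2.94]. Speed limits (rad/s): [2.57, 2.57, 3.14, 3.14, 3.14, 3.14, 3.14].

INTERFACE

Orientations are given as a rotation vector (axis times angle).
In Python, from bench import ctrl, eyes gives the robot as it stands.
- The arm moves only by the shell command python3 -m jog 'ROWS'. ROWS is 1 to 8 rows, parted by a bar, with the numbers parted by spaces; each row has 7 numbers: a rotation vector rx, ry, rz in rad, then dx, dy, dz in m, then the finger opening in m; each row is the pose to reach, as a shift and turn from the pose commanded when the command began, along the tool's axes at that moment; what a row does not reach only later rows make up. A row lasts 1/8 s, in which the tool goes at most 0.0625 m and 0.188 rad, less where a joint would pass 70% of its speed; a pose out of reach is approached as far as the arm can. The fingers move at their own pace and stop on an object; the grip force is fixed at half the most. Time passes only in rows, so rows that do not move let the fingers close. It prints the time, the measured TCP pose, the force, the opening and the grip force at its end. Input that does not fit is refused with a message, and nothing moves.
- ctrl.sense(): the state, without advancing time (a new reading comes with each control period).
- eyes.grab_frame(name): name is "scene" or "top" or "wrist"; returns the picture (480x640x3 uint8, blue, green, red); there is no depth.
- eyes.camera_params(name): a dict with "K" (3x3 intrinsics, pixels), "dist" ([k1, k2, p1, p2, k3] as OpenCV has them; the pictures are not rectified), "camera_from_world" (4x4, takes a point from world to camera coordinates); the wrist camera has in their place "mount" (4x4, takes a point from camera to tool coordinates, whose origin is the TCP and whose axes are the flange's). Camera axes: x right, y down, z forward; pixel columns grow to the right and rows downward; lengths in m; the calibration is good to about 2 mm. A picture is of the moment at which its call begins: read the wrist's pose just before it. camera_params takes no time and is no camera call.
- ctrl.sign_off(): hands the job in; it is judged then, once.
The state is a dict: "clock": time; "q": joint angles; "dq": joint speeds; "effort": joint torques, N m; "tool_pos": TCP position; "ee_rot": TCP orientation; "contact_force": force on the tool from outside, world axes, zero at the start; "ft_torque": the same for the moment, N m; "opening": finger opening in m; "finger_force": force on a finger pad.
Only numpy, scipy, OpenCV 4.12 (cv2) and the standard library are available. Lean on these libraries where they do the work, as an engineer would, in place of code of your own. Each camera call takes 0.05 s, during which the arm holds its last target. There are 200 camera calls.

## Working session

There is one attempt and no reset: what is moved stays moved. The work goes in short steps, Python scripts to look and compute and a shell command to move; the robot and the scene stay as the last step left them, time stands still between calls to the robot, and variables do not carry over. Pictures are saved under pics/ and viewed, at most 10 in all, crops included, and the job is handed in when it is done.

```bash
mkdir -p pics; ls
python3 - <<'E'
from bench import ctrl, eyes
import cv2
s=ctrl.sense(); print(s)
for n in("scene","top"):
    cv2.imwrite(f"pics/{n}0.png",eyes.grab_frame(n)); p=eyes.camera_params(n); print(p)
print(eyes.camera_params("wrist"))
E
```

```text
pics
{'clock': 0.0, 'q': array([ 1.20301882,  0.3992042 ,  0.04501691,  1.53787443, -0.01870142,
        1.20687688, -0.05068601]), 'dq': array([-2.64205896e-04,  1.65322543e-03,  5.55597116e-04, -1.10286266e-03,
       -3.25113171e-05,  2.82019815e-05,  7.69580556e-04]), 'effort': array([ 8.77741127e-05, -4.75130832e+01,  1.36472091e+00, -2.54213279e+01,
        1.15587964e-02,  9.45341686e-03, -1.95312907e-05]), 'tool_pos': array([ 0.17248402, -0.62607691,  0.24425767]), 'ee_rot': array([-3.11135070e+00, -4.20889876e-01,  6.05526840e-04]), 'contact_force': array([ 0.44947229, -0.23790657,  0.06102611]), 'ft_torque': array([-0.03391874, -0.01161392, -0.04523135]), 'finger_force': 0.0, 'opening': 0.08504849871337014}
{'K': array([[584.43482657,   0.        , 317.57645731],
       [  0.        , 584.43482657, 238.2868589 ],
       [  0.        ,   0.        ,   1.        ]]), 'dist': array([0.06589299, 0.        , 0.        , 0.        , 0.        ]), 'camera_from_world': array([[-5.60016810e-01, -8.28480964e-01,  6.81401332e-04,
         1.52172865e-01],
       [-3.62731912e-01,  2.4
[... 621 characters left out ...]
0640366,  0.00739459, -0.97843899,  0.95124845],
       [ 0.        ,  0.        ,  0.        ,  1.        ]])}
{'K': array([[405.48572191,   0.        , 324.98976451],
       [  0.        , 405.48572191, 246.08866932],
       [  0.        ,   0.        ,   1.        ]]), 'dist': array([0.02641559, 0.        , 0.        , 0.        , 0.        ]), 'mount': array([[-3.67596671e-04, -9.44281885e-01, -3.29137640e-01,
         8.52836892e-02],
       [ 9.99999932e-01, -3.47427209e-04, -1.20093912e-04,
        -2.34334758e-04],
       [-9.48866364e-07, -3.29137662e-01,  9.44281949e-01,
        -1.27255337e-01],
       [ 0.00000000e+00,  0.00000000e+00,  0.00000000e+00,
         1.00000000e+00]])}
```

View pics/scene0.png

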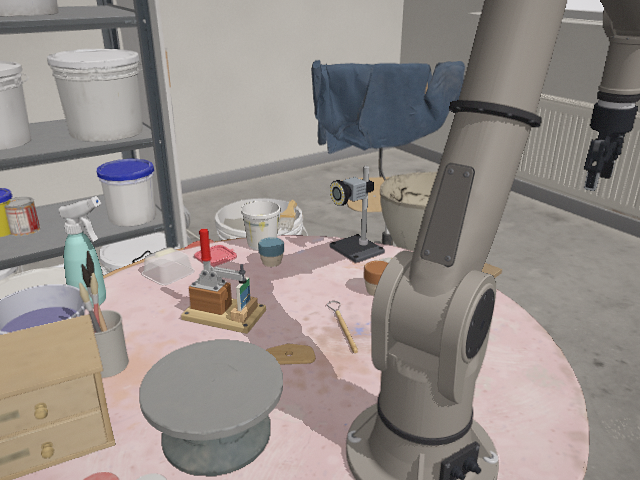

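View pics/top0.png

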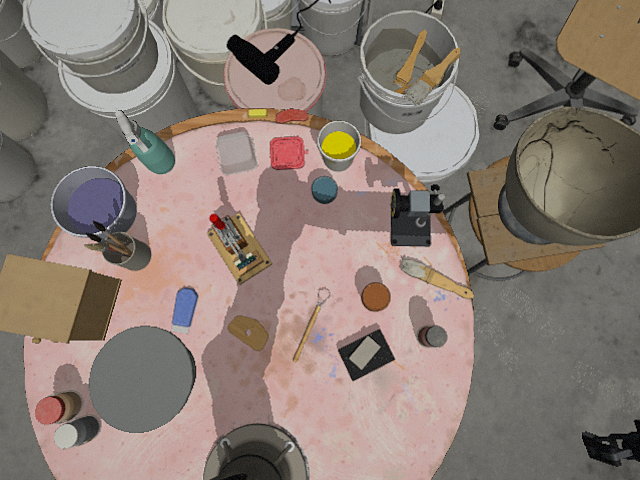

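The scene view shows the jig at about (222,300) with the red handle top at (204,235) and the camera at (350,190). The top view shows the jig at (238,245), the red handle at (215,218) and the camera at (412,205). I'll make enlarged crops of both next.

```bash
cat > h.py <<'E'
import numpy as np, cv2
from scipy.spatial.transform import Rotation as R
from bench import ctrl, eyes
def cam(name,s=None):
    p=eyes.camera_params(name)
    if name=="wrist":
        s=s or ctrl.sense(); T=np.eye(4); T[:3,:3]=R.from_rotvec(s["ee_rot"]).as_matrix(); T[:3,3]=s["tool_pos"]
        W=T@p["mount"]
    else: W=np.linalg.inv(p["camera_from_world"])
    return p["K"],p["dist"],W
def ray(c,px):
    K,d,W=c; u=cv2.undistortPoints(np.array(px,float).reshape(-1,1,2),K,d).reshape(-1,2)
    return W[:3,3],np.c_[u,np.ones(len(u))]@W[:3,:3].T
def plane(c,px,z):
    o,D=ray(c,px); return o+D*((z-o[2])/D[:,2])[:,None]
def tri(c1,p1,c2,p2):
    """points from matching pixels in two views, and the gap between the rays"""
    o1,D1=ray(c1,p1); o2,D2=ray(c2,p2); out=[]
    for a,b in zip(D1,D2):
        t=np.linalg.lstsq(np.c_[a,-b],o2-o1,rcond=None)[0]; A=o1+t[0]*a; B=o2+t[1]*b
        out.append(np.r_[(A+B)/2,np.linalg.norm(A-B)])
    return np.array(out)
def proj(c,P):
    K,d,W=c; V=np.linalg.inv(W)
    return cv2.projectPoints(np.array(P,float).reshape(-1,3),cv2.Rodrigues(V[:3,:3])[0],V[:3,3],K,d)[0].reshape(-1,2)
E
python3 - <<'E'
import cv2,numpy as np
t=cv2.imread("pics/top0.png");s=cv2.imread("pics/scene0.png")
def c(im,x,y,w,h,f=5): return cv2.resize(im[y:y+h,x:x+w],None,fx=f,fy=f,interpolation=cv2.INTER_CUBIC)
a=np.hstack([c(t,200,200,80,60),c(t,375,185,80,60)]);b=np.hstack([c(s,180,225,100,110,4)[:300],c(s,320,160,80,60)*1])
b=np.hstack([cv2.resize(s[225:335,175:275],(400,440)),cv2.resize(s[160:270,315:415],(400,440))])
cv2.imwrite("pics/crop1.png",np.vstack([a,cv2.resize(b,(800,300))]) if 0 else np.vstack([a[:,:],cv2.resize(s[225:335,175:275],(273,300)).repeat(1,0) if 0 else np.hstack([cv2.resize(s[228:333,170:310],(400,300)),cv2.resize(s[160:265,310:450],(400,300))])]))
E
```

```text
(no output)
```

View pics/crop1.png

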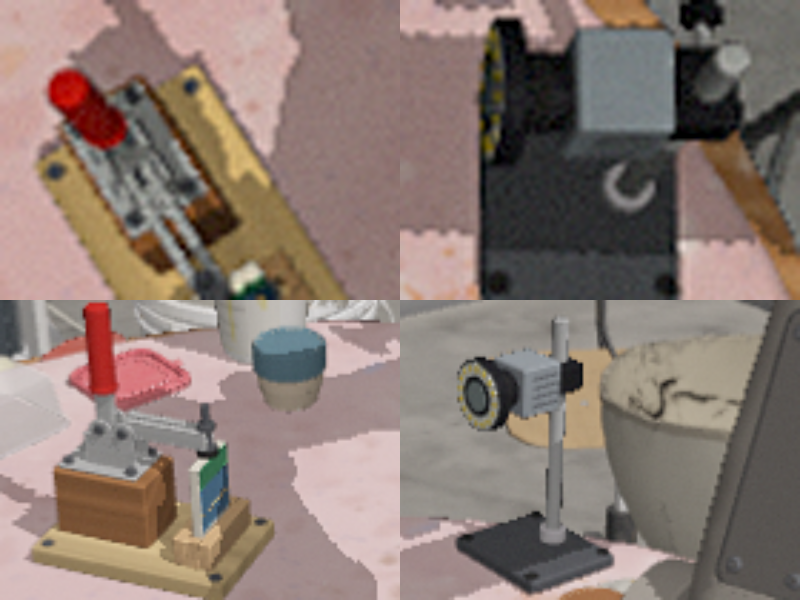

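The crops show the following:
- **Jig:** the base's back corners are at top (207.6,232) and (237,213.6). The handle top is near top (213,216).
- **Tile:** it stands under the clamp foot near top (249,256).
- **Camera:** the ring face is near top (392,203) and scene (337,193), looking left in the top view.

Run:
```python
from h import *
np.set_printoptions(precision=4,suppress=True)
t,s=cam("top"),cam("scene")
print("jig base",plane(t,[(207.6,232),(237,213.6),(271,262),(245,283)],.015))
print("cam base",plane(t,[(390.6,245),(431,246)],.014))
T=cv2.imread("pics/top0.png");S=cv2.imread("pics/scene0.png")
def blob(im,lo,hi,box):
    x,y,w,h=box; m=cv2.inRange(cv2.cvtColor(im[y:y+h,x:x+w],cv2.COLOR_BGR2HSV),lo,hi)
    n,l,st,c=cv2.connectedComponentsWithStats(m); i=1+st[1:,4].argmax(); return l==i,np.array([x,y])+c[i],st[i]
# red handle extent
m,c,st=blob(T,(0,190,90),(8,255,255),(200,205,40,40)); print("top red",c,st)
m2,c2,st2=blob(S,(0,190,60),(8,255,255),(190,222,30,50)); print("scene red",c2,st2, tri(t,[c],s,[c2]))
print("lens",tri(t,[(392,203)],s,[(337.3,193.3)]))
# camera body edges in top: grey square top z=.192
print("body top",plane(t,[(400/5*0+375+176/5,185+30/5),(375+270/5,185+30/5),(375+270/5,185+128/5),(375+180/5,185+128/5)],.192))
print("ring front edge top/bottom at z .17",plane(t,[(375+100/5,185+20/5),(375+87/5,185+162/5)],.17))
for n,p,z in(("teal",(324,189),.05),("rust",(376,296),.06),("jar",(433,336),.09)):print(n,plane(t,[p],z))
```

```text
jig base [[0.5368 0.1577 0.015 ]
 [0.5859 0.0919 0.015 ]
 [0.4718 0.0009 0.015 ]
 [0.4193 0.0577 0.015 ]]
cam base [[ 0.5272 -0.2803  0.014 ]
 [ 0.5296 -0.3764  0.014 ]]
top red [216.2476 221.3429] [ 10   9  15  16 105]
scene red [204.4258 244.3828] [  9   7  12  32 256] [[0.5264 0.099  0.1604 0.0023]]
lens [[ 0.5798 -0.2613  0.1718  0.0045]]
body top [[ 0.6019 -0.293   0.192 ]
 [ 0.6038 -0.3309  0.192 ]
 [ 0.5626 -0.331   0.192 ]
 [ 0.5608 -0.295   0.192 ]]
ring front edge top/bottom at z .17 [[ 0.6124 -0.2654  0.17  ]
 [ 0.5511 -0.2612  0.17  ]]
teal [[ 0.6466 -0.1155  0.05  ]]
rust [[ 0.3998 -0.2438  0.06  ]]
jar [[ 0.3187 -0.3631  0.09  ]]
```

```bash
cat >> h.py <<'E'
def shift(pos,yaw,tilt=0):
    """row (tool axes) that takes the tool to pos, pointing down with its x axis at yaw"""
    s=ctrl.sense(); A=R.from_rotvec(s["ee_rot"]); c,d=np.cos(yaw),np.sin(yaw)
    B=R.from_matrix(np.array([[c,d,0],[d,-c,0],[0,0,-1]]).astype(float))*R.from_rotvec([0,tilt,0])
    return np.r_[(A.inv()*B).as_rotvec(),A.inv().apply(np.array(pos)-s["tool_pos"])].round(4)
E
python3 -c "
from h import *
print(shift([.42,-.22,.33],1.571))"
python3 -m jog '0 0 -0.18 0.045 -0.04 -0.012 0.085 | 0 0 -0.36 0.09 -0.08 -0.024 0.085 | 0 0 -0.54 0.135 -0.12 -0.036 0.085 | 0 0 -0.72 0.18 -0.16 -0.048 0.085 | 0 0 -0.9 0.225 -0.2 -0.06 0.085 | 0 0 -1.08 0.27 -0.24 -0.072 0.085 | 0 0 -1.26 0.31 -0.28 -0.086 0.085 | 0 0 -1.3 0.346 -0.325 -0.086 0.085'
```

```text
[-1.6000e-03 -1.0000e-03 -1.3021e+00  3.4650e-01 -3.2590e-01 -8.5100e-02]
clock: 1.1
tool_pos: [0.4212, -0.2199, 0.3322]
ee_rot: [2.22, 2.22, 0.001]
contact_force: [0.9, 0.1, 0.0]
opening: 0.0851
finger_force: 0.0
```

```bash
python3 -m jog '0 0 0 0 0 0 0.085 | 0 0 0 0 0 0 0'
python3 - <<'E'
from h import *
import pickle
s=ctrl.sense(); im=eyes.grab_frame("wrist"); cv2.imwrite("pics/w1.png",im); pickle.dump(cam("wrist",s),open("w1.pkl","wb")); print(s["tool_pos"],s["ee_rot"],s["q"],abs(s["dq"]).max())
print(proj(cam("wrist",s),[[.58,-.262,.17],[.5264,.099,.19],[.466,.049,.09]]))
E
```

```text
clock: 1.35
tool_pos: [0.4194, -0.2219, 0.3309]
ee_rot: [-2.224, -2.219, 0.002]
contact_force: [-0.9, 0.1, -0.3]
opening: 0.0695
finger_force: 0.0
[ 0.41935044 -0.22191575  0.33094773] [-2.22376290e+00 -2.21868314e+00  1.66603829e-03] [ 0.79396826  0.03420532 -0.40763198  1.80200417  0.01492461  1.30890719
  0.38038822] 0.027290196958668897
[[ 534.74018161  276.32236279]
 [ 593.21488581 -539.69311721]
 [ 392.08555157 -186.01348941]]
```

View pics/w1.png

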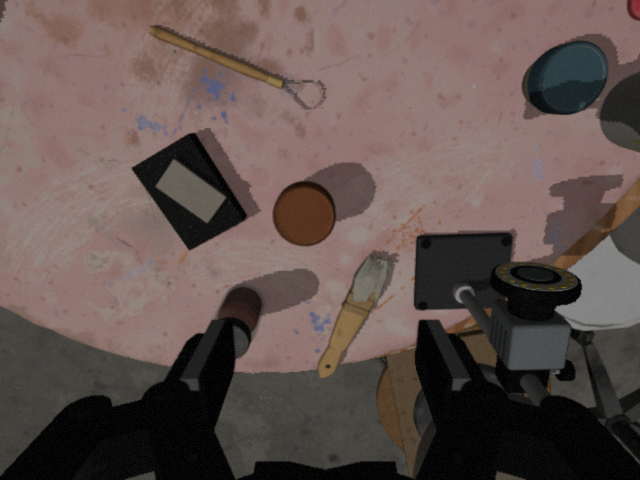

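The wrist view shows the camera base's front edge from (416,236) to (511,232), its left edge going down to (417,309), and the ring and lens around (537,277).

Run:
```python
from h import *
import pickle
np.set_printoptions(precision=4,suppress=True)
c=pickle.load(open("w1.pkl","rb")); im=cv2.imread("pics/w1.png"); hsv=cv2.cvtColor(im,cv2.COLOR_BGR2HSV)
g=cv2.GaussianBlur(im[:,:,2].astype(float),(3,3),0)
def edge(cols,r0,r1,vert=True):   # strongest sub-pixel step along each scan line
    P=[]
    for k in cols:
        a=g[r0:r1,k] if vert else g[k,r0:r1]; d=abs(np.diff(a)); i=d.argmax(); i0,i1=max(i-2,0),i+3
        x=r0+.5+(d[i0:i1]*np.arange(i0,i0+len(d[i0:i1]))).sum()/d[i0:i1].sum(); P.append((k,x) if vert else (x,k))
    return np.array(P)
def line(P):
    Q=plane(c,P,.014)[:,:2]; vx,vy,x,y=cv2.fitLine(Q.astype(np.float32),cv2.DIST_HUBER,0,.001,.001).ravel(); return np.array([x,y]),np.array([vx,vy])
F=line(edge(range(428,500,2),226,244)); L=line(edge(range(250,298,2),408,424,False)); 
print("front",F,np.degrees(np.arctan2(F[1][1],F[1][0])),"side",L,np.degrees(np.arctan2(L[1][1],L[1][0])))
corner=np.linalg.solve(np.c_[F[1],-L[1]],L[0]-F[0]); print("corner",F[0]+F[1]*corner[0])
print(plane(c,[(416,236),(511,232),(417,309)],.014))
# ring LEDs
box=hsv[255:312,485:588]; m=cv2.inRange(box,(15,80,60),(35,255,255)); p=cv2.findNonZero(m).reshape(-1,2)+[485,255]
e=cv2.fitEllipse(p.astype(np.float32)); print("ring",e,plane(c,[e[0]],.17), len(p))
t=cam("top"); 
e2=(393,203)
cv2.imwrite("pics/w1c.png",cv2.resize(im[215:400,400:600],None,fx=4,fy=3.2,interpolation=2))
```

```text
front (array([ 0.5787, -0.2759], dtype=float32), array([0.9994, 0.0332], dtype=float32)) 1.9053284 side (array([ 0.5247, -0.3222], dtype=float32), array([ 0.0292, -0.9996], dtype=float32)) -88.32536
corner [ 0.5234 -0.2777]
[[ 0.5234 -0.2795  0.014 ]
 [ 0.6308 -0.275   0.014 ]
 [ 0.5313 -0.3732  0.014 ]]
ring ((535.8577270507812, 276.6173400878906), (35.834781646728516, 76.05839538574219), 80.11406707763672) [[ 0.5809 -0.2622  0.17  ]] 197
```

View pics/w1c.png

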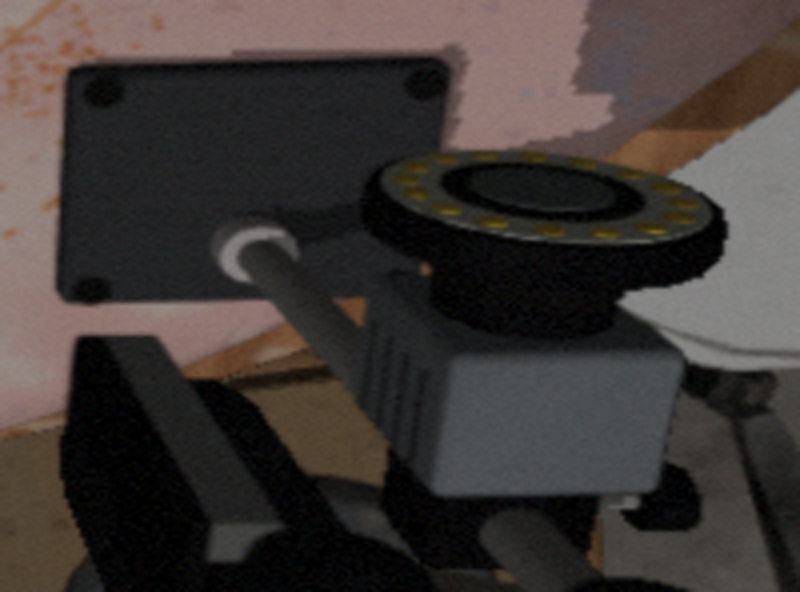

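The crop confirms the base edges and the ring ellipse, with ring centre (535.9,276.6). The camera axis yaw is about -88.2° and the lens is near (0.580,-0.262,0.170). Next I'll go over the jig with the fingers closed.

```bash
python3 -c "
from h import *
print(shift([.466,.049,.30],.69))"
```

```text
[-9.000e-04  7.000e-04  8.767e-01  2.719e-01  4.590e-02  3.080e-02]
```

```bash
python3 -m jog '0 0 0.17 0.05 0.008 0.005 0 | 0 0 0.35 0.1 0.016 0.01 0 | 0 0 0.53 0.16 0.024 0.018 0 | 0 0 0.71 0.215 0.034 0.025 0 | 0 0 0.877 0.272 0.046 0.031 0 | 0 0 0.877 0.272 0.046 0.031 0'; python3 -m jog '0 0 0 0 0 0 0'
python3 - <<'E'
from h import *
import pickle
s=ctrl.sense(); im=eyes.grab_frame("wrist"); cv2.imwrite("pics/w2.png",im); pickle.dump(cam("wrist",s),open("w2.pkl","wb")); print(s["tool_pos"],s["ee_rot"],s["q"],abs(s["dq"]).max())
E
```

```text
clock: 2.15
tool_pos: [0.4666, 0.0518, 0.2999]
ee_rot: [-2.956, -1.062, 0.0]
contact_force: [-0.2, -0.7, -0.8]
opening: -0.0
finger_force: 0.0
clock: 2.28
tool_pos: [0.4664, 0.0505, 0.2999]
ee_rot: [-2.954, -1.068, 0.001]
contact_force: [-0.5, -0.1, 0.3]
opening: 0.0
finger_force: 0.0
[0.46643929 0.05052801 0.29989342] [-2.95392136e+00 -1.06789548e+00  1.20650351e-03] [ 0.47728895  0.05649646 -0.69955378  1.8557475   0.03791237  1.2436512
 -1.11069538] 0.04776704069080598
```

View pics/w2.png

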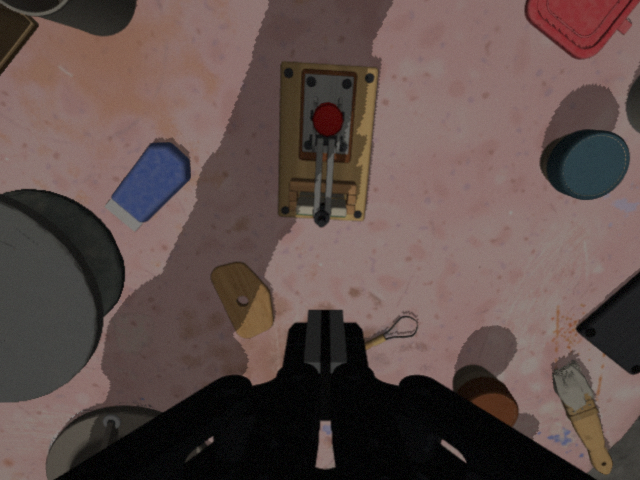

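The jig base corners are at (280,63), (380,66), (366,221) and (278,216). The red handle top is at (328,119) and the spindle at (322,213).

Run:
```python
from h import *
import pickle
np.set_printoptions(precision=4,suppress=True)
c=pickle.load(open("w2.pkl","rb")); im=cv2.imread("pics/w2.png"); hsv=cv2.cvtColor(im,cv2.COLOR_BGR2HSV)
Q=plane(c,[(280,63),(380,66),(366,221),(278,216)],.015); print(Q)
for a,b in((3,0),(2,1)): print(np.degrees(np.arctan2(*(Q[b]-Q[a])[1::-1])),np.linalg.norm(Q[b]-Q[a]))
for a,b in((0,1),(3,2)): print(np.degrees(np.arctan2(*(Q[b]-Q[a])[1::-1]))+90,np.linalg.norm(Q[b]-Q[a]))
m=cv2.inRange(hsv,(0,150,40),(6,255,255)); m|=cv2.inRange(hsv,(174,150,40),(180,255,255)); m[:,:280]=0;m[:,380:]=0;m[:90]=0;m[150:]=0
p=cv2.findNonZero(m).reshape(-1,2); (x,y),r=cv2.minEnclosingCircle(p.astype(np.float32)); print("red",x,y,r,p.mean(0),plane(c,[(x,y)],.192))
# slotted block: light brown ends; foot
T=cv2.imread("pics/top0.png");h2=cv2.cvtColor(T,cv2.COLOR_BGR2HSV)
t=cam("top"); mt=cv2.inRange(h2[205:245,200:240],(0,190,60),(8,255,255)); q=cv2.findNonZero(mt).reshape(-1,2)+[200,205]
top=q[np.argsort(q@[.55,.83])[:25]].mean(0); print("top end of handle",top, tri(c,[(x,y)],t,[top]))
cv2.imwrite("pics/w2c.png",cv2.resize(im[50:235,260:400],(800,600) if 0 else None,fx=3.2,fy=3.2,interpolation=2))
```

```text
[[ 0.5326  0.1602  0.015 ]
 [ 0.5899  0.0873  0.015 ]
 [ 0.4704 -0.0018  0.015 ]
 [ 0.4154  0.0727  0.015 ]]
36.731858707792966 0.14624792558787209
36.72425901552056 0.14910579372065658
38.151830704429436 0.09268508233602568
36.38484164528127 0.09263854166129143
red 327.1181335449219 118.50715637207031 16.53080177307129 [327.5672 118.9973] [[0.527  0.0996 0.192 ]]
top end of handle [212.56 216.32] [[0.5276 0.0992 0.1956 0.0014]]
```

View pics/w2c.png

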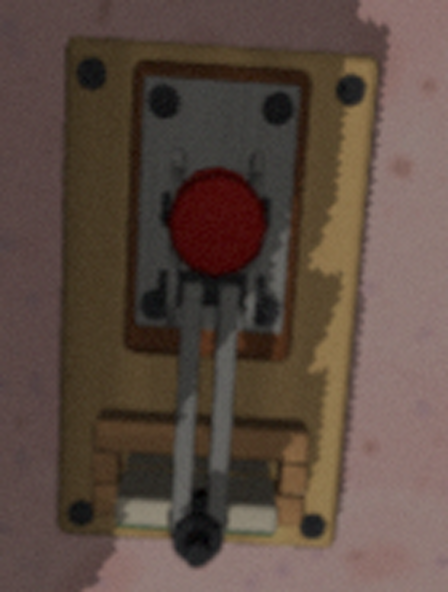

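```bash
cat >> h.py <<'E'
JO=np.array([.4645,.0527]);JY=.642
def jig(x,y,z): c,s=np.cos(JY),np.sin(JY); return [JO[0]+c*x-s*y,JO[1]+s*x+c*y,z]
E
python3 -c "
from h import *
print(shift(jig(.046,0,.189),JY))"
```

```text
[-0.      0.0012  0.0496  0.047  -0.0019  0.1109]
```

```bash
python3 -m jog '0 0 0.02 0.015 -0.002 0.04 0 | 0 0 0.05 0.032 -0.002 0.08 0 | 0 0 0.05 0.047 -0.002 0.111 0 | 0 0 0.05 0.047 -0.002 0.111 0' && python3 -m jog '0 0 0 0.019 0 0 0 | 0 0 0 0.038 0 0.0015 0 | 0 0 0 0.051 0 0.006 0 | 0 0 0 0.062 0 0.012 0 | 0 0 0 0.073 0 0.02 0 | 0 0 0 0.082 0 0.03 0 | 0 0 0 0.09 0 0.04 0 | 0 0 0 0.097 0 0.053 0'
```

```text
clock: 2.82
tool_pos: [0.5002, 0.0795, 0.1869]
ee_rot: [-2.981, -0.988, 0.009]
contact_force: [-0.5, -0.1, -1.2]
opening: -0.0004
finger_force: 0.0
clock: 3.82
tool_pos: [0.5805, 0.1393, 0.1374]
ee_rot: [2.98, 0.988, 0.002]
contact_force: [-2.4, -4.0, 4.6]
opening: -0.0001
finger_force: 2.3
```

```bash
python3 -m jog '0 0 0 0.003 0 0.009 0 | 0 0 0 0.005 0 0.017 0 | 0 0 0 0.005 0 0.022 0 | 0 0 0 0.005 0 0.025 0 | 0 0 0 0.005 0 0.027 0'; python3 -c "
from h import *
s=ctrl.sense();d=s['tool_pos'][:2]-JO;print(d@[np.cos(JY),np.sin(JY)])"
```

```text
clock: 4.45
tool_pos: [0.5844, 0.1432, 0.1104]
ee_rot: [2.981, 0.991, 0.005]
contact_force: [-2.5, -4.4, 14.1]
opening: 0.0002
finger_force: 6.4
0.15024049191656447
```

```bash
python3 -m jog '0 0 0 0 0 0.002 0 | 0 0 0 0 0 0.003 0'; python3 -m jog '0 0 0 0 0 -0.03 0 | 0 0 0 0 0 -0.09 0 | 0 0 0 -0.04 0 -0.14 0.03 | 0 0 0 -0.1 0 -0.17 0.07 | 0 0 0 -0.15 0 -0.17 0.07 | 0 0 0 -0.15 0 -0.17 0.07'
python3 - <<'E'
from h import *
import pickle
s=ctrl.sense(); im=eyes.grab_frame("wrist"); pickle.dump(cam("wrist",s),open("w3.pkl","wb")); print(s["tool_pos"],s["ee_rot"],s["q"])
sc=eyes.grab_frame("scene"); t=eyes.grab_frame("top")
cv2.imwrite("pics/w3.png",im);cv2.imwrite("pics/s3.png",sc);cv2.imwrite("pics/t3.png",t)
p=proj(cam("wrist",s),[jig(0,0,.089)])[0].astype(int); print(p)
x,y=np.clip(p-[75,75],0,[490,330])
cv2.imwrite("pics/c3.png",np.hstack([cv2.resize(sc[225:335,175:285],(400,400)),cv2.resize(im[y:y+150,x:x+150],(400,400))])); print(x,y)
E
```

```text
clock: 4.7
tool_pos: [0.5845, 0.1432, 0.1098]
ee_rot: [2.979, 0.989, 0.004]
contact_force: [-6.2, -6.1, 24.2]
opening: -0.0001
finger_force: 11.4
clock: 5.45
tool_pos: [0.461, 0.0513, 0.2763]
ee_rot: [2.98, 0.984, 0.001]
contact_force: [-0.5, 0.3, 0.0]
opening: 0.0698
finger_force: 0.0
[0.46103871 0.0512812  0.27632427] [2.97990825e+00 9.83921470e-01 1.14304160e-03] [ 0.49454583  0.06448236 -0.72643681  1.90258836  0.04974602  1.19016852
 -1.18227355]
[325 212]
250 137
```

View pics/c3.png

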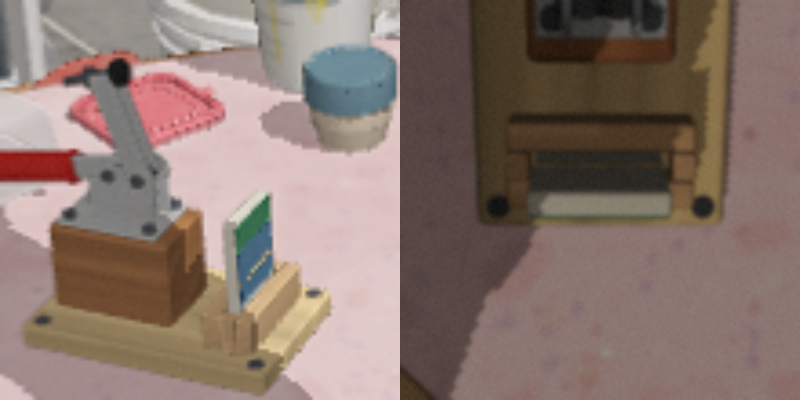

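The handle is down at its stop and the clamp arm is clear. In the crop, the tile's top spans (298,208) to (351,218) in the wrist view, with its centre at about (324.4,213.2).

Run:
```python
from h import *
import pickle
np.set_printoptions(precision=4,suppress=True)
c=pickle.load(open("w3.pkl","rb"))
P=plane(c,[(298,208.2),(351.2,208.6),(351.2,218),(297.6,218)],.089); print(P,P.mean(0)); 
f=P[:2]-P[3:1:-1]; e=P[[0,3]]-P[[1,2]]; print(np.linalg.norm(e,axis=1),np.degrees(np.arctan2(e[:,1],e[:,0]))-90)
d=P.mean(0)[:2]-JO; print("in jig",d@[np.cos(JY),np.sin(JY)],d@[-np.sin(JY),np.cos(JY)])
print(tri(c,[(324.4,218),(297.6,218),(351.2,218)],cam("scene"),[(245,282.5),(240.5,286),(249.5,279)]))
print(tri(c,[(324.4,213.2)],cam("scene"),[(244,281.5)]))
im=cv2.imread("pics/w3.png"); print(im[195:225,324].tolist())
x,y=proj(c,[jig(.078,0,.17)])[0]; print(x,y)
print(shift([*P.mean(0)[:2],.073],JY))
```

```text
[[0.4546 0.0726 0.089 ]
 [0.4795 0.0384 0.089 ]
 [0.4734 0.0337 0.089 ]
 [0.4479 0.0682 0.089 ]] [0.4639 0.0532 0.089 ]
[0.0423 0.043 ] [36.0361 36.4731]
in jig -0.0001894283822367343 0.0008156768089474617
[[0.4599 0.0492 0.0883 0.0035]
 [0.4476 0.0661 0.0917 0.0051]
 [0.4724 0.0318 0.085  0.002 ]]
[[0.4629 0.0508 0.0894 0.0054]]
[[34, 40, 42], [32, 37, 40], [34, 41, 45], [30, 45, 50], [30, 45, 53], [35, 41, 44], [33, 37, 39], [36, 43, 44], [34, 38, 42], [35, 39, 43], [36, 41, 45], [37, 41, 43], [41, 44, 49], [44, 52, 54], [72, 81, 87], [97, 114, 120], [111, 124, 132], [111, 126, 134], [110, 125, 132], [113, 128, 134], [116, 132, 139], [109, 124, 131], [96, 111, 111], [68, 89, 81], [58, 87, 95], [66, 97, 115], [84, 102, 124], [106, 110, 132], [114, 117, 138], [110, 112, 134]]
325.6152278059126 111.48927184481201
[ 0.0003 -0.0025  0.001  -0.0012  0.0009  0.2035]
```

```bash
python3 -m jog '0 0 0 -0.001 0.001 0.05 0.07 | 0 0 0 -0.001 0.001 0.1 0.07 | 0 0 0 -0.001 0.001 0.14 0.07 | 0 -0.0025 0 -0.001 0.001 0.17 0.07 | 0 -0.0025 0 -0.001 0.001 0.19 0.07 | 0 -0.0025 0 -0.001 0.001 0.2035 0.07 | 0 -0.0025 0 -0.001 0.001 0.2035 0.07'; python3 -c "
from h import *
print(shift([.4639,.0532,.073],.64))
s=ctrl.sense();im=eyes.grab_frame('wrist');cv2.imwrite('pics/w4.png',cv2.resize(im,(560,420)))"
```

```text
clock: 6.48
tool_pos: [0.4626, 0.0529, 0.0718]
ee_rot: [-2.98, -0.993, 0.006]
contact_force: [0.5, 0.3, 0.2]
opening: 0.0704
finger_force: 0.0
[-0.0021  0.0032  0.0032  0.0013  0.0005 -0.0012]
```

View pics/w4.png

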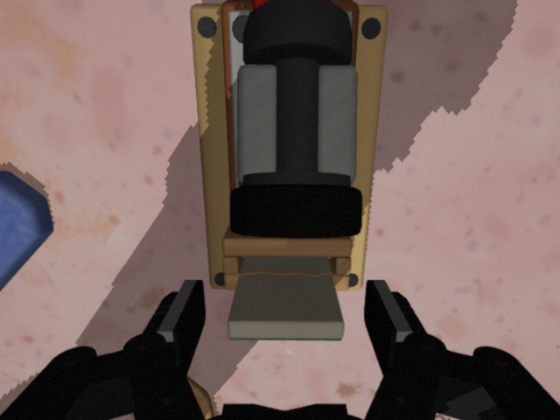

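The tile stands centred between the jaws (tile top at about (286,330) of the 560-wide picture) and there is no contact. Closing the jaws.

```bash
python3 -m jog '0 0 0.003 0.001 0 0 0.05 | 0 0.003 0.003 0.001 0 0 0.03 | 0 0.003 0.003 0.001 0 0 0.03 | 0 0.003 0.003 0.001 0 0 0.03 | 0 0.003 0.003 0.001 0 0 0.03'; python3 -c "
from h import *
s=ctrl.sense();print(s['ee_rot'],shift([.4639,.0532,.073],.64))"
```

```text
clock: 7.15
tool_pos: [0.4645, 0.0528, 0.0739]
ee_rot: [2.982, 0.986, 0.005]
contact_force: [-2.0, 1.6, 5.9]
opening: 0.0429
finger_force: 60.5
[2.98217794 0.98643559 0.00457698] [ 0.0014 -0.0026 -0.0011 -0.0003 -0.0007  0.0009]
```

```bash
python3 -m jog '0 0 0 0 0 -0.008 0.03 | 0 0 0 0 0 -0.02 0.03 | 0 0 0 0 0 -0.035 0.03 | 0 0 0 0 0 -0.055 0.03 | 0 0 0 0 0 -0.08 0.03 | 0 0 0 0 0 -0.105 0.03 | 0 0 0 0 0 -0.125 0.03 | 0 0 0 0 0 -0.13 0.03'
python3 - <<'E'
from h import *
# glaze centre at focus: tool axis plane passes through the tile centre (4 mm behind the glaze)
d=np.array([-.031,.9995]); f=np.array([.580,-.262])+.12*d; print("focus",f, "tcp",f+.004*d)
print(shift([*(f+.004*d),.192],np.radians(91.8)))
E
```

```text
clock: 8.15
tool_pos: [0.4639, 0.0523, 0.2045]
ee_rot: [2.981, 0.986, 0.004]
contact_force: [-0.3, 0.2, -0.8]
opening: 0.043
finger_force: 61.1
focus [ 0.57628 -0.14206] tcp [ 0.576156 -0.138062]
[ 3.000e-03 -7.000e-04 -9.636e-01 -2.340e-02  2.197e-01  1.300e-02]
```

```bash
python3 -m jog '0 0 -0.12 -0.003 0.03 0 0.03 | 0 0 -0.28 -0.007 0.065 0 0.03 | 0 0 -0.44 -0.012 0.105 0 0.03 | 0 0 -0.6 -0.016 0.145 0.004 0.03 | 0 0 -0.75 -0.02 0.18 0.008 0.03 | 0.002 0 -0.88 -0.022 0.205 0.011 0.03 | 0.003 -0.001 -0.964 -0.023 0.22 0.013 0.03 | 0.003 -0.001 -0.964 -0.023 0.22 0.013 0.03'; python3 -m jog '0 0 0 0 0 0 0.03 | 0 0 0 0 0 0 0.03'
python3 - <<'E'
from h import *
import pickle
s=ctrl.sense(); print(s["tool_pos"],s["ee_rot"],s["q"])
ims={n:eyes.grab_frame(n) for n in("wrist","scene","top")}
pickle.dump(cam("wrist",s),open("w5.pkl","wb"))
for n in ims: cv2.imwrite(f"pics/{n}5.png",ims[n])
W=cv2.resize(ims["wrist"],(400,300)); T=cv2.resize(ims["top"][150:255,330:470],(400,300),interpolation=2);S=cv2.resize(ims["scene"][150:255,280:420],(400,300),interpolation=2)
S2=cv2.resize(ims["wrist"][240:450,180:460],(400,300),interpolation=2)
cv2.imwrite("pics/c5.png",np.vstack([np.hstack([W,T]),np.hstack([S,S2])]))
E
```

```text
clock: 9.15
tool_pos: [0.5755, -0.1392, 0.1886]
ee_rot: [-2.186, -2.25, 0.004]
contact_force: [-0.1, 0.4, -0.2]
opening: 0.0426
finger_force: 61.1
clock: 9.4
tool_pos: [0.5758, -0.1369, 0.19]
ee_rot: [-2.183, -2.256, 0.003]
contact_force: [-0.2, -0.1, -1.0]
opening: 0.0425
finger_force: 61.1
[ 0.57576895 -0.13686813  0.18996896] [-2.18293455 -2.25599105  0.00258819] [ 0.7378821   0.42663031 -0.74959719  1.72652493  0.31858636  1.1175103
 -0.07647771]
```

View pics/c5.png

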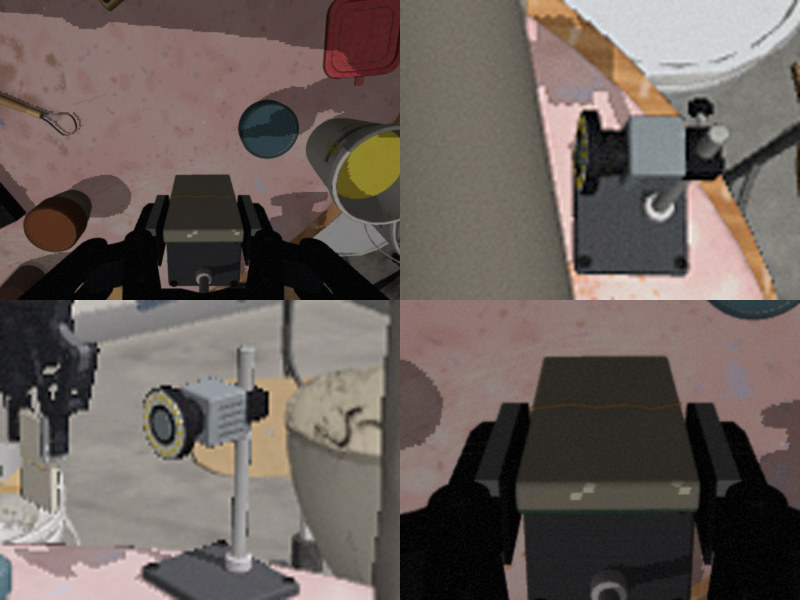

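In the wrist crop the tile's back top edge runs from (263,367) to (388,368), the glaze top edge is at row 387, and the bottom back edge runs from (281.5,280) to (367.6,280). It looks level and upright. I'll check the tile's pose in the hand and refine the lens position from two views.

Run:
```python
from h import *
import pickle
np.set_printoptions(precision=4,suppress=True)
c=pickle.load(open("w5.pkl","rb")); s=ctrl.sense(); A=R.from_rotvec(s["ee_rot"])
Pt=np.array([[.004,-.022,-.0151],[.004,.022,-.0151],[-.004,-.022,-.0151],[-.004,.022,-.0151],[.004,-.022,.0589],[.004,.022,.0589]])
obs=np.array([[263.3,367.4],[387.9,368.1],[261.2,387],[385.8,387.6],[281.5,279.9],[367.6,279.9]])
print(proj(c,A.apply(Pt)+s["tool_pos"])-obs)
w1=pickle.load(open("w1.pkl","rb")); im=cv2.imread("pics/scene0.png"); h=cv2.cvtColor(im,cv2.COLOR_BGR2HSV)
m=cv2.inRange(h[175:215,322:355],(18,60,90),(36,255,255)); p=cv2.findNonZero(m).reshape(-1,2)+[322,175]
e=cv2.fitEllipse(cv2.convexHull(p).astype(np.float32)); print(e,len(p)); print("lens ring",tri(w1,[(535.9,276.6)],cam("scene"),[e[0]]))
# tile bottom-edge via scene and wrist: bottom right corner of back face
print("tcp",s["tool_pos"],"z axis",A.apply([0,0,1]),"x axis",A.apply([1,0,0]))
# camera body side edges direction (wrist view 1): top face corners at z=.192
Q=plane(w1,[(400+440/4,215+352/3.2),(400+683/4,215+352/3.2),(400+660/4,215+495/3.2),(400+435/4,215+495/3.2)],.192); print(Q)
```

```text
[[-5.929   2.0829]
 [ 4.3427  1.4419]
 [-2.5673  2.9165]
 [ 5.1966  2.3811]
 [-0.5391 -1.8568]
 [ 1.466  -1.8374]]
((343.3638610839844, 194.06922912597656), (23.17574119567871, 30.987972259521484), 137.93589782714844) 80
lens ring [[ 0.5769 -0.2695  0.1687  0.0164]]
tcp [ 0.576  -0.1373  0.19  ] z axis [-0.0025  0.0002 -1.    ] x axis [-0.0327  0.9995  0.0003]
[[ 0.5561 -0.2916  0.192 ]
 [ 0.6002 -0.2914  0.192 ]
 [ 0.6032 -0.3303  0.192 ]
 [ 0.5607 -0.3306  0.192 ]]
```

Run:
```python
from h import *
import pickle
np.set_printoptions(precision=4,suppress=True)
w1=pickle.load(open("w1.pkl","rb")); sc,tp=cam("scene"),cam("top")
def disc(im,x,y,w,h,f=8):
    g=cv2.resize(im[y:y+h,x:x+w].max(2),None,fx=f,fy=f,interpolation=cv2.INTER_CUBIC); g=cv2.GaussianBlur(g,(7,7),0)
    th,b=cv2.threshold(g,0,255,cv2.THRESH_OTSU); print("th",th)
    r=[]
    for t in (th*.7,th*.85,th,th*1.15,th*1.3):
        cs,_=cv2.findContours((g>t).astype(np.uint8),cv2.RETR_LIST,cv2.CHAIN_APPROX_NONE)
        for c in cs:
            if len(c)>60 and cv2.contourArea(c)>30*f*f:
                e=cv2.fitEllipse(c); r.append(np.r_[(np.array(e[0])+.5)/f-.5+[x,y],np.array(e[1])/f,e[2],cv2.contourArea(c)/f/f,cv2.contourArea(c)*4/np.pi/max(e[1][0]*e[1][1],1)])
    print(np.array(r))
print("w1 disc");disc(cv2.imread("pics/w1.png"),505,258,64,32)
print("scene disc");disc(cv2.imread("pics/scene5.png"),326,178,26,34)
print("scene0");disc(cv2.imread("pics/scene0.png"),326,178,26,34)
g=cv2.GaussianBlur(cv2.imread("pics/top0.png")[:,:,2].astype(float),(3,3),0)
def edge(cols,r0,r1,vert):
    P=[]
    for k in cols:
        a=g[r0:r1,k] if vert else g[k,r0:r1]; d=abs(np.diff(a)); i=d.argmax(); j=np.arange(max(i-2,0),min(i+3,len(d))); x=r0+.5+(d[j]*j).sum()/d[j].sum(); P.append((k,x) if vert else(x,k))
    return plane(tp,P,.014)[:,:2].astype(np.float32)
for E in(edge(range(223,242),385,397,False),edge(range(396,427),239,251,True),edge(range(222,242),424,437,False)):
    v=cv2.fitLine(E,cv2.DIST_HUBER,0,.001,.001).ravel(); print("top base edge",v,np.degrees(np.arctan2(v[1],v[0])))
```

```text
w1 disc
th 66.0
[[ 536.1175  275.0989   20.8963   57.7034   98.3737  892.9453    0.9429]
 [ 539.0867  272.9417   35.2734   73.1924   92.6648 1899.3203    0.9367]
 [ 530.1388  286.3968    5.0533   20.356    99.7931   52.4453    0.6492]
 [ 550.6692  262.8235   11.7818   73.1903   94.6614  454.9062    0.6717]
 [ 552.2285  262.4335   10.9249   74.3203   94.575   389.75      0.6112]
 [ 551.7976  262.3018   10.8311   72.0706   94.5572  369.3828    0.6025]
 [ 550.5904  262.1526   10.871    68.4288   94.3335  343.7812    0.5884]]
scene disc
th 101.0
[[336.4327 193.3333   5.5041   9.9925 166.5692  42.9922   0.9953]
 [336.4417 193.2427   8.5524  14.5333 164.8149  97.5      0.9988]
 [337.7461 194.8923  30.0568  37.2075   2.5621 721.7344   0.8217]
 [336.4435 193.27     8.8869  14.8568 164.8643 103.5938   0.999 ]
 [337.8257 194.8608  30.2268  36.9515   3.8111 703.4375   0.8019]
 [336.4494 193.2817   9.2437  15.2249 164.6516 110.375    0.9986]
 [337.8498 194.7488  31.1561  36.4642   6.9007 675.1016   0.7566]
 [336.4696 193.3001   9.5968  15.6398 164.5698 117.6484   0.998 ]
 [338.0135 194.4786  31.
[... 391 characters left out ...]
336.4455 193.2651   8.8716  14.8775 164.8993 103.5469   0.9989]
 [337.835  194.8553  30.2384  36.9798   3.9315 702.9141   0.8004]
 [336.4496 193.2833   9.2336  15.2555 164.822  110.4922   0.9987]
 [337.8886 194.5049  31.616   35.7859   8.5324 673.4844   0.7579]
 [336.4676 193.2989   9.5922  15.683  164.6853 117.9141   0.998 ]
 [338.0103 194.4723  31.716   35.6616  11.6978 652.2031   0.7342]
 [336.4938 193.2921   9.9934  16.3784 164.692  128.1484   0.9969]
 [338.4454 194.2724  32.8211  34.8351  20.709  590.4141   0.6575]]
top base edge [ 0.9998 -0.0182  0.5593 -0.2786] -1.0435002
top base edge [ 0.0317 -0.9995  0.5278 -0.331 ] -88.1819
top base edge [ 0.9996  0.0288  0.5683 -0.3741] 1.6475252
```

```bash
python3 - <<'E'
from h import *
import pickle
np.set_printoptions(precision=4,suppress=True)
w1=pickle.load(open("w1.pkl","rb"))
g=cv2.GaussianBlur(cv2.imread("pics/w1.png"),(3,3),0).max(2); print(g[262:290,537],g[273,510:566])
print(tri(w1,[(536.1,275.1),(536.5,273.5),(535.9,276.6)],cam("scene"),[(336.45,193.27)]*3), plane(w1,[(536.1,275.1),(536.5,273.5)],.17),plane(cam("scene"),[(336.45,193.27)],.17))
E
python3 -m jog '0 0 0 0 0 0 0.03'
```

```text
[78 61 50 42 28 16 14 19 23 23 23 24 24 24 23 23 25 30 29 16  8 17 35 48
 56 65 69 58] [25 12  6  4  3  3  7 13 19 22 23 23 23 24 24 24 24 24 24 24 22 21 22 22
 22 23 24 24 22 23 24 24 23 21 22 23 23 23 24 23 21 16 11  7  6  6 10 19
 30 40 45 46 47 49 53 55]
[[ 0.5795 -0.2607  0.1718  0.0012]
 [ 0.5791 -0.2597  0.1722  0.0023]
 [ 0.5801 -0.2617  0.1714  0.0002]] [[ 0.5809 -0.261   0.17  ]
 [ 0.5809 -0.2597  0.17  ]] [[ 0.5829 -0.2639  0.17  ]]
clock: 9.68
tool_pos: [0.5761, -0.1377, 0.19]
ee_rot: [-2.184, -2.256, 0.002]
contact_force: [0.5, 0.5, -0.5]
opening: 0.0425
finger_force: 61.1
```

```bash
python3 -m jog '0 0 0 0.0008 0 -0.002 0.03 | 0 0 0 0.0008 0 -0.002 0.03 | 0 0 0 0.0008 0 -0.002 0.03 | 0 0 0 0.0008 0 -0.002 0.03'
python3 - <<'E'
from h import *
np.set_printoptions(precision=4,suppress=True)
s=ctrl.sense(); A=R.from_rotvec(s["ee_rot"]); im=eyes.grab_frame("scene"); cv2.imwrite("pics/s6.png",im)
c=cam("scene"); P=[[x,y,z] for z in(-.0151,.0589) for y in(-.022,.022) for x in(-.004,.004)]
print("pred scene",proj(c,A.apply(P)+s["tool_pos"]).round(1).tolist())
g=cv2.GaussianBlur(im,(3,3),0).astype(int)
p=proj(c,[A.apply([.004,0,.0589])+s["tool_pos"]])[0].round().astype(int)
for k in(p[0]-3,p[0],p[0]+3): print(k,[(r,*g[r,k]) for r in range(p[1]-7,p[1]+8)])
r=p[1]-14; print(r,[(k,*g[r,k]) for k in range(p[0]-14,p[0]+16)])
E
```

```text
clock: 10.18
tool_pos: [0.5761, -0.1371, 0.1917]
ee_rot: [-2.184, -2.255, 0.002]
contact_force: [-0.2, 0.6, -0.4]
opening: 0.0424
finger_force: 61.1
pred scene [[299.0, 193.0], [296.0, 193.8], [288.0, 187.2], [285.0, 187.9], [299.5, 223.8], [296.5, 224.7], [288.7, 217.4], [285.8, 218.3]]
288 [(214, np.int64(109), np.int64(118), np.int64(123)), (215, np.int64(106), np.int64(115), np.int64(120)), (216, np.int64(104), np.int64(112), np.int64(118)), (217, np.int64(110), np.int64(119), np.int64(125)), (218, np.int64(130), np.int64(139), np.int64(145)), (219, np.int64(153), np.int64(162), np.int64(168)), (220, np.int64(166), np.int64(174), np.int64(179)), (221, np.int64(167), np.int64(175), np.int64(180)), (222, np.int64(165), np.int64(173), np.int64(177)), (223, np.int64(164), np.int64(171), np.int64(176)), (224, np.int64(163), np.int64(171), np.int64(175)), (225, np.int64(163), np.int64(170), np.int64(175)), (226, np.int64(163), np.int64(170), np.int64(175)), (227, np.int64(159), np.int64(166), np.int64(170)), (228, np.int64(153), np.int64(161), np.int64(166))]
291 [(214, np.int64(117), 
[... 2408 characters left out ...]
64(124), np.int64(135)), (294, np.int64(104), np.int64(125), np.int64(137)), (295, np.int64(107), np.int64(125), np.int64(136)), (296, np.int64(115), np.int64(131), np.int64(140)), (297, np.int64(129), np.int64(143), np.int64(150)), (298, np.int64(143), np.int64(154), np.int64(161)), (299, np.int64(146), np.int64(155), np.int64(161)), (300, np.int64(141), np.int64(148), np.int64(152)), (301, np.int64(137), np.int64(143), np.int64(147)), (302, np.int64(136), np.int64(142), np.int64(147)), (303, np.int64(136), np.int64(142), np.int64(147)), (304, np.int64(138), np.int64(144), np.int64(148)), (305, np.int64(140), np.int64(146), np.int64(150)), (306, np.int64(142), np.int64(147), np.int64(152))]
```

```bash
python3 -c "
from bench import ctrl
s=ctrl.sense();print(s['clock'],abs(s['dq']).max(),s['finger_force'])
print(ctrl.sign_off())"
```

```text
10.225 0.001380013000095682 61.116063594818115
the job is handed in; nothing more can be done
None
```

I swung the clamp handle back to its stop, lifted the tile out and handed the job in at 10.2 s, with the tile held still and upright, its glaze facing the inspection camera about 12 cm from the lens; by my two-view measurements its position is good to about 2–3 mm.

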